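Close up a course of hand-made tiles along a trim

TASK

The first tile on this niche shelf is already glued beside the aluminium edge trim; dry-lay the three loose tiles after it as one straight, tight course: lying side by side the same way as the glued one, each with its end touching the trim and its long side touching its neighbour, flat on the shelf. The tiles are hand-made and differ by a few millimetres, so bring each up gently until you feel it touch and never shove hard against the trim or the glued tile; leave the other things on the shelf where they are.

Things in the scene. Friction and masses are not known exactly. Their poses are not given: they have to be found in the camera images.
- trim: fixed straight aluminium angle screwed to the shelf: upright leg 20 mm high, 3 mm thick, its inner face the plane x = 0 from y = -215 to +60 mm; a flat leg with screws behind it to x = +25 mm. Origin: on the shelf, the inner corner where that face meets the glued tile's free long side. x points into the leg, away from the robot; y along the leg. Loose tiles go at x < 0, y < 0, ends on x = 0
- trim_glued (a point): centre, 10 mm up, of the glued first tile (150 x 50 x 20 mm, terracotta), fixed with its end on the trim's upright leg; axes as the trim's, length along x. It fills x = -150 to 0, y = 0 to +50 mm of the trim's frame; the row follows on its -y side. Trim and glued tile are rigid, and a push of more than about 40 N on them breaks the bond
- tile_a_mid (a point): a loose hand-made terracotta tile lying on the shelf, about 150 x 50 mm, 20 mm thick, 200 to 400 g; sliding one takes 1 to 3 N. The tiles differ: length 145 to 155, width 46 to 53 mm, and nothing tells which has which. The point is its centre, 10 mm up; x along its length, y across, z up. All tiles count alike, either end, any order
- tile_b_mid (a point): a loose hand-made terracotta tile lying on the shelf, about 150 x 50 mm, 20 mm thick, 200 to 400 g; sliding one takes 1 to 3 N. The tiles differ: length 145 to 155, width 46 to 53 mm, and nothing tells which has which. The point is its centre, 10 mm up; x along its length, y across, z up. All tiles count alike, either end, any order
- tile_c_mid (a point): a loose hand-made terracotta tile lying on the shelf, about 150 x 50 mm, 20 mm thick, 200 to 400 g; sliding one takes 1 to 3 N. The tiles differ: length 145 to 155, width 46 to 53 mm, and nothing tells which has which. The point is its centre, 10 mm up; x along its length, y across, z up. All tiles count alike, either end, any order
- owl_mid (a point): a white ceramic owl figurine, 70 mm across and 115 mm tall, standing; the point is its middle, 55 mm up; a bystander, leave it where it is
- cap_mid (a point): a tall black plastic umbrella tip cap, 42 mm across at the foot and 118 mm tall, standing on its open end; the point is its middle, 59 mm up; it tips over easily; a bystander, leave it where it is
- stop_mid (a point): a dark silicone door stop, a wedge 120 x 44 mm and 30 mm high at its thick end (-x); the point is its middle, 15 mm up; a bystander, leave it where it is
- pen_mid (a point): an aluminium pen, 145 mm long, 11 mm thick, lying along its x; the point is its middle; a bystander, leave it where it is
- woodbox_mid (a point): a round wooden box with a screw-top lid shut tight, 86 mm across and 73 mm tall; the point is its middle, 36 mm up; a bystander, leave it where it is
- rule_mid (a point): a folded wooden rule, 240 x 17 mm and 16 mm high, lying along its x; the point is its middle, 8 mm up; a bystander, leave it where it is
There are look-alikes about, which are no part of the job. Leave any blue or pink look-alike of the part that bears tile_c_mid alone.

How it is judged (in metres and radians):
At the end, for the whole second after the job is handed in: the three tiles lie flat on the shelf, in any order, parallel to the glued tile within 0.03 rad, each end within 2.5 mm of touching the trim, the first long side within 2 mm of touching the glued tile and each next one within 2 mm of touching its neighbour (x of tile_a_mid in the frame of trim between -0.08 and -0.06 m and height (world z) of each of tile_a_mid, tile_b_mid, tile_c_mid below 0.013 m and angle between each of tile_a_mid, tile_b_mid, tile_c_mid's own z axis and vertical below 0.05 rad and angle between the x axis of each of tile_a_mid, tile_b_mid, tile_c_mid and the x axis of trim, either way round below 0.03 rad and y of each of tile_a_mid, tile_b_mid, tile_c_mid in the frame of trim below -0.02 m and x of tile_b_mid in the frame of trim between -0.075 and -0.06 m and x of tile_c_mid in the frame of trim between -0.078 and -0.06 m and ((y of tile_a_mid in the frame of trim above -0.025 m and horizontal distance between tile_a_mid and tile_b_mid below 0.0490166 m and horizontal distance between tile_b_mid and tile_c_mid below 0.0518404 m) or (y of tile_a_mid in the frame of trim above -0.025 m and horizontal distance between tile_a_mid and tile_c_mid below 0.0510408 m and horizontal distance between tile_c_mid and tile_b_mid below 0.0518404 m) or (y of tile_b_mid in the frame of trim above -0.02575 m and horizontal distance between tile_b_mid and tile_a_mid below 0.0490166 m and horizontal distance between tile_a_mid and tile_c_mid below 0.0510408 m) or (y of tile_b_mid in the frame of trim above -0.02575 m and horizontal distance between tile_b_mid and tile_c_mid below 0.0518404 m and horizontal distance between tile_c_mid and tile_a_mid below 0.0510408 m) or (y of tile_c_mid in the frame of trim above -0.028 m and horizontal distance between tile_c_mid and tile_a_mid below 0.0510408 m and horizontal distance between tile_a_mid and tile_b_mid below 0.0490166 m) or (y of tile_c_mid in the frame of trim above -0.028 m and horizontal distance between tile_c_mid and tile_b_mid below 0.0518404 m and horizontal distance between tile_b_mid and tile_a_mid below 0.0490166 m))).
It fails at once if the trim or the glued tile is loaded with more than 40 N (contact force between trim and anything else above 40 N).
It fails at once if a bystander (owl, umbrella cap, door stop, pen, wooden box, folded rule) is moved more than 15 mm or knocked over (distance of any of owl_mid, cap_mid, stop_mid, pen_mid, woodbox_mid, rule_mid from where it was at the start of the episode above 0.015 m).
It also fails if it takes over 72 s, if anything falls off the work surface, if the arm or the gripper's body presses on something with over 40 N, if the wrist force passes 120 N, or if a joint passes its speed limit or range.

ROBOT

A 6-joint arm with a two-finger parallel gripper is mounted at the origin on the work surface. World frame = base frame: x ahead of the robot, y to its left, z up, the work surface at z = 0. Lengths are in mm, angles in degrees, forces in N, time in s.
With the tool pointing down it reaches from about 350 to 850 mm from the base axis. Payload 8.1 kg.
Tool frame: the origin (TCP) lies at the very end of the fingers, on their centre line; the grasp point (between the pads) lies r.tcp_to_grasp behind it (r.tcp_to_grasp is the distance from the TCP to the grasp point, in mm); z points along the fingers, y is the line along which they close (so a half turn about z gives the same grasp; the last joint's range is limited). The gripper opens to 85 mm and grips with 20 to 120 N. Pads are 22 mm wide; open, the fingers measure 114 mm over their backs; the gripper's body (76 mm by 85 mm) begins 54 mm behind the grasp point. The pads swing forward as they close: fully open they stand 13 mm farther back than shut.
Start: joints at [-69.236, 7.471, 85.268, -0, 87.261, -4.893], TCP at [259.81, -540.837, 231.292] pointing down, gripper open.
Joint ranges: [-169.43, 169.43], [-51.17, 129.36], [1.28, 143.12], [-76.62, 256.62], [0, 156.53], [-152.29, 152.29]. Speed limits (degrees/s): [136.94, 136.94, 159.86, 180, 180, 180].

INTERFACE

Orientations are given as [roll, pitch, yaw] about the fixed x, y, z axes, in that order (R = Rz(yaw) Ry(pitch) Rx(roll)).
In Python, from bench import r gives the robot as it stands.
- The arm moves only by the shell command python3 -m handwheel 'ROWS' [OPENING] [FORCE]. ROWS is JSON, a list of rows, each a list of 4 numbers: the shift along the tool's x, y, z in m, then the turn about the tool's z in degrees. A call has 1 to 10 rows; each row shifts and turns the commanded pose from where the row before left it, along the tool's axes as they then stand; what a row does not reach is not made up. A row lasts 1/10 s, in which the tool goes at most 50 mm and 8.59 degrees, less where a joint would pass 70% of its speed; a pose out of reach is approached as far as the arm can. A call is refused whole if a number of a shift passes 0.05 or a number of a turn 8.59, either way. A call with a gripper value outside its range is refused whole. OPENING is the finger opening in m, from 0 to 0.0854, set as the call begins (- or left out, the last holds). The fingers move at their own pace and stop on an object; FORCE is the grip in N (left out, the last holds). Time passes only in rows, so rows that do not move let the fingers close. It gives the time, the measured TCP pose, the force, the opening and the grip force at its end, in the units of the state.
- r.sense(): the state, without advancing time (a new reading comes with each control period).
- r.snapshot(name): name is "side" or "top"; returns the picture (400x640x3 uint8, red, green, blue); there is no depth.
- r.camera_params(name): a dict with "fx", "fy", "cx", "cy" (pixels), "D" ([k1, k2, p1, p2, k3] as OpenCV has them; the pictures are not rectified), "R" (3x3) and "t" (3): a world point X has camera coordinates R X + t. Camera axes: x right, y down, z forward; pixel columns grow to the right and rows downward; lengths in mm; the calibration is good to about 2 mm. A picture is of the moment at which its call begins. camera_params takes no time and is no camera call.
- r.hand_in(): hands the job in; it is judged then, once.
The state is a dict: "time": time; "joint_pos": joint angles; "qd": joint speeds; "joint_efforts": joint torques, N m; "tool_pos": TCP position; "tcp_rot": TCP orientation; "ft_force": force on the tool from outside, world axes, zero at the start; "wrist_torque": the same for the moment, N m; "finger_gap": finger opening in mm; "grip_force": force on a finger pad.
Only numpy, scipy, OpenCV 4.12 (cv2) and the standard library are available. Lean on these libraries where they do the work, as an engineer would, in place of code of your own. Each camera call takes 0.05 s, during which the arm holds its last target. There are 200 camera calls.

## Working session

There is one attempt and no reset: what is moved stays moved. The work goes in short steps, Python scripts to look and compute and a shell command to move; the robot and the scene stay as the last step left them, time stands still between calls to the robot, and variables do not carry over. Pictures are saved under pics/ and viewed, at most 10 in all, crops included, and the job is handed in when it is done.

```bash
mkdir -p pics; ls
cat > h.py <<'E'
import numpy as np, cv2
from bench import r
def cast(cam,px,z):
    p=r.camera_params(cam); K=np.array([[p['fx'],0,p['cx']],[0,p['fy'],p['cy']],[0,0,1.]])
    u=cv2.undistortPoints(np.array(px,float).reshape(-1,1,2),K,np.array(p['D'],float)).reshape(-1,2)
    R=np.array(p['R']);t=np.array(p['t'])
    d=np.c_[u,np.ones(len(u))]@R; c=-R.T@t
    return (c+d*((z-c[2])/d[:,2])[:,None])[:,:2]
def snap(cam,name):
    im=r.snapshot(cam); cv2.imwrite('pics/'+name,im[:,:,::-1]); return im
E
python3 - <<'E'
from h import *
snap('top','t0.png');snap('side','s0.png');print(r.sense(),r.tcp_to_grasp)
for c in('top','side'):
    p=r.camera_params(c);print(-np.array(p['R']).T@np.array(p['t']))
E
```

```text
pics
{'time': 0.1, 'joint_pos': array([-6.92375741e+01,  7.51157480e+00,  8.53231680e+01, -2.46239820e-03,
        8.72590744e+01, -4.89350890e+00]), 'qd': array([ 0.03024148, -0.01365353, -0.12465485, -0.07116253,  0.15805169,
        0.02862623]), 'joint_efforts': array([ 8.65097809e-04, -5.70952606e+01, -5.01940048e+01, -2.12217851e-04,
        8.29656143e-03, -9.10482731e-05]), 'tool_pos': array([ 259.61021135, -540.39404231,  230.33979966]), 'tcp_rot': array([-1.79906315e+02, -5.55256902e-03,  2.56560500e+01]), 'ft_force': array([-0.4099859 ,  0.84408079, -1.00924048]), 'wrist_torque': array([0.05915743, 0.0180495 , 0.00154486]), 'grip_force': 0.0, 'finger_gap': 85.52227859554598} 18.700000000000003
[ 382.53923757   23.85290376 1731.47302747]
[  674.13219136 -1004.02183141  1190.92026171]
```

View pics/t0.png

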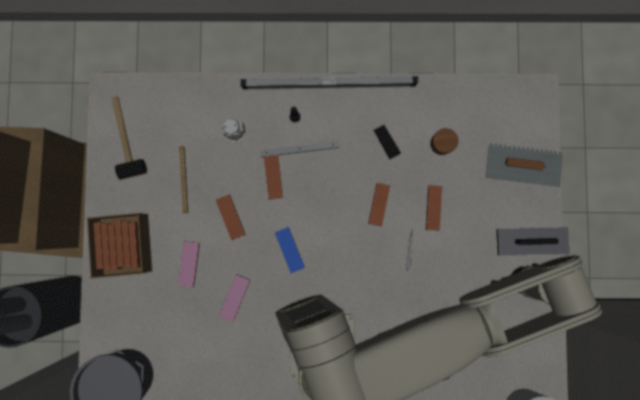

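View pics/s0.png

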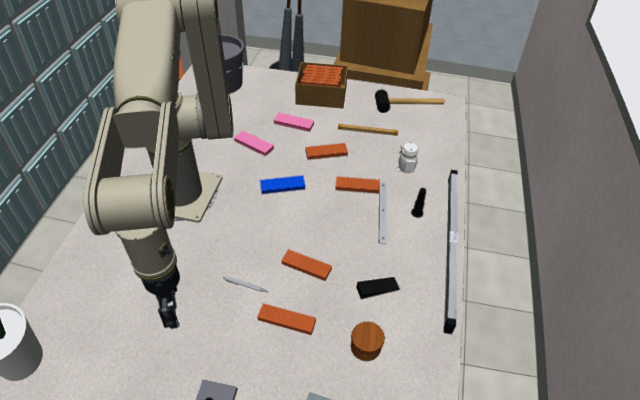

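The top view shows terracotta candidates at (231,217), (379,204), (434,208) and the glued one at (274,177), touching the trim (262,152)-(338,146). Look-alikes, rejected: blue (289,250), pink (189,264) and (235,298), the boxed tiles (118,245), the trowel handle (525,164) and the round box (445,140).

```bash
cat >> h.py <<'E'
def tiles(im,cam='top'):
    hsv=cv2.cvtColor(im,cv2.COLOR_RGB2HSV)
    m=cv2.inRange(hsv,(3,120,70),(14,255,255))
    out=[]
    for c in cv2.findContours(m,cv2.RETR_EXTERNAL,cv2.CHAIN_APPROX_NONE)[0]:
        if not 250<cv2.contourArea(c)<1200: continue
        w=cast(cam,c.reshape(-1,2),20.).astype(np.float32)
        (cx,cy),(a,b),th=cv2.minAreaRect(w)
        if a<b: a,b,th=b,a,th+90
        out.append((c.reshape(-1,2).mean(0).round(),round(cx,1),round(cy,1),round(a,1),round(b,1),round((th+90)%180-90,1)))
    return out
E
python3 - <<'E'
from h import *
im=cv2.imread('pics/t0.png')[:,:,::-1].copy()
for t in tiles(im):print(t)
ims=cv2.imread('pics/s0.png')[:,:,::-1].copy()
print('side')
for t in tiles(ims,'side'):print(t)
print(cast('top',[[262,155],[338,149],[262,150],[338,144]],20))
# crop
c=cv2.resize(im[110:280,200:470],None,fx=2.9,fy=2.9,interpolation=cv2.INTER_CUBIC)
cv2.imwrite('pics/c0.png',np.clip(c[:,:,::-1]*1.5,0,255))
E
```

```text
(array([230., 217.]), 435.4, 315.2, 140.9, 43.9, 22.7)
(array([433., 207.]), 471.6, -382.0, 143.3, 39.8, -4.0)
(array([379., 204.]), 482.1, -194.5, 134.9, 39.3, -11.9)
(array([273., 177.]), 574.6, 169.5, 140.7, 41.2, 7.6)
(array([445., 140.]), 703.7, -424.5, 76.2, 73.4, -89.7)
side
(array([367., 343.]), 697.0, -403.5, 110.4, 82.9, -80.0)
(array([287., 319.]), 471.0, -387.9, 154.0, 51.4, -4.0)
(array([306., 265.]), 481.0, -201.1, 145.9, 55.4, -11.9)
(array([357., 185.]), 575.1, 161.3, 148.1, 62.5, 7.2)
(array([326., 151.]), 436.2, 306.6, 149.2, 66.5, 22.6)
(array([322.,  75.]), 313.4, 796.9, 176.8, 172.9, 6.0)
[[649.61275195 208.16783602]
 [671.98942393 -54.57023977]
 [667.06343978 208.39920565]
 [689.4571096  -54.52248506]][ WARN:0@0.530] global loadsave.cpp:1063 imwrite_ Unsupported depth image for selected encoder is fallbacked to CV_8U.
```

View pics/c0.png

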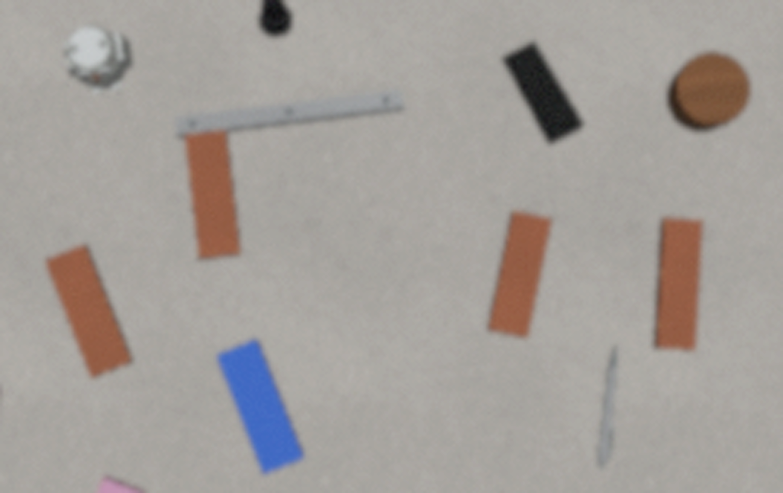

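The crop confirms it: three loose terracotta tiles, and the glued one touching the trim's inner edge. Next I work out the reach to tile B (379,204).

```bash
cat >> h.py <<'E'
U=np.array([np.cos(np.radians(7.4)),np.sin(np.radians(7.4))]);V=np.array([-U[1],U[0]])
O=np.array([574.6,169.5])+75*U-25*V
def T(a,b): return O+a*U+b*V      # trim frame -> world
def inv(p): d=np.array(p[:2])-O; return np.round([d@U,d@V],1)
def plan(xy,z,yaw):
    s=r.sense();p=s['tool_pos'];y=np.radians(s['tcp_rot'][2])
    dx,dy=np.array(xy)-p[:2]
    print('t',round(s['time'],1),'at',p.round(1),s['tcp_rot'].round(1),'tool dx,dy,dz mm',np.round([dx*np.cos(y)+dy*np.sin(y),dx*np.sin(y)-dy*np.cos(y),p[2]-z],1),'turn',round(s['tcp_rot'][2]-yaw,2),'F',s['ft_force'].round(1),'gap',round(s['finger_gap'],1),'trimframe',inv(p))
E
cat > chk.py <<'E'
import sys
from h import *
s=r.sense();f=s['ft_force'];l=float(sys.argv[1]) if len(sys.argv)>1 else 1e9
print('t%.1f'%s['time'],'trim',inv(s['tool_pos']),'z%.1f'%s['tool_pos'][2],'yaw%.2f'%s['tcp_rot'][2],'F along trim x,y,z',np.round([f[:2]@U,f[:2]@V,f[2]],1),'gap%.1f grip%.0f'%(s['finger_gap'],s['grip_force']))
sys.exit(np.hypot(*f[:2])>l)
E
python3 -c "
from h import *
plan((482,-195),60,-11.9);print(O)"
```

```text
t 0.1 at [ 259.6 -540.4  230.3] [-179.9   -0.    25.7] tool dx,dy,dz mm [ 350.  -215.1  170.3] turn 37.56 F [-0.4  0.8 -1. ] gap 85.5 trimframe [-478.8 -638.4]
[652.19522709 154.36789068]
```

```bash
H="python3 -m handwheel"
python3 -m handwheel '[[0.035,-0.0215,0.012,0],[0.035,-0.0215,0.012,0],[0.035,-0.0215,0.012,0],[0.035,-0.0215,0.012,0],[0.035,-0.0215,0.012,0],[0.035,-0.0215,0.012,0],[0.035,-0.0215,0.012,0],[0.035,-0.0215,0.012,0],[0.035,-0.0215,0.012,0],[0.035,-0.0215,0.012,0]]' 0.08 30
python3 -m handwheel '[[0,0,0.01,7.5],[0,0,0.01,7.5],[0,0,0.01,7.5],[0,0,0.01,7.5],[0,0,0.01,7.56],[0,0,0,0],[0,0,0,0]]'
python3 -c "
from h import *
plan((482,-195),2,-11.9)"
```

```text
time: 1.1
tool_pos: [482.6, -193.8, 110.6]
tcp_rot: [-180.0, 0.0, 25.7]
ft_force: [0.9, -0.7, 0.7]
finger_gap: 79.9
grip_force: 0.0
time: 1.8
tool_pos: [481.9, -195.3, 61.0]
tcp_rot: [-180.0, 0.1, -11.7]
ft_force: [-0.1, -0.4, -0.2]
finger_gap: 80.0
grip_force: 0.0
t 1.8 at [ 481.9 -195.3   61. ] [-1.80e+02  1.00e-01 -1.17e+01] tool dx,dy,dz mm [ 0.1 -0.3 59. ] turn 0.22 F [-0.1 -0.4 -0.2] gap 80.0 trimframe [-214.  -324.8]
```

```bash
python3 -m handwheel '[[0,0,0.02,0],[0,0,0.02,0],[0,0,0.01,0],[0,0,0.008,0],[0,0,0,0],[0,0,0,0]]'
python3 -m handwheel '[[0,0,0,0],[0,0,0,0],[0,0,0,0],[0,0,0,0],[0,0,0,0],[0,0,0,0]]' 0.03 30
python3 chk.py
python3 -m handwheel '[[0,0,-0.02,0],[0,0,-0.02,0],[0,0,0,0]]'
python3 -c "
from h import *
plan(T(-85,-56),2,7.4)"
```

```text
time: 2.4
tool_pos: [482.7, -195.7, 4.0]
tcp_rot: [180.0, -0.0, -11.9]
ft_force: [0.4, -0.3, 0.3]
finger_gap: 80.3
grip_force: 0.0
time: 3.0
tool_pos: [482.9, -195.7, 4.2]
tcp_rot: [180.0, -0.1, -11.9]
ft_force: [0.3, 2.0, 6.1]
finger_gap: 46.8
grip_force: 31.7
t3.0 trim [-212.9 -325.4] z4.2 yaw-11.90 F along trim x,y,z [0.6 2.  6.1] gap46.8 grip32
time: 3.3
tool_pos: [484.0, -196.4, 45.7]
tcp_rot: [179.9, -0.2, -11.9]
ft_force: [1.0, -0.4, -3.2]
finger_gap: 46.9
grip_force: 32.8
t 3.3 at [ 484.  -196.4   45.7] [179.9  -0.2 -11.9] tool dx,dy,dz mm [  30.6 -297.    43.7] turn -19.3 F [ 1.  -0.4 -3.2] gap 46.9 trimframe [-212.  -326.2]False
```

```bash
python3 -m handwheel '[[0.0038,-0.0381,0,0],[0.0038,-0.0381,0,0],[0.0038,-0.0381,0,0],[0.0038,-0.0381,0,0],[0.0038,-0.0381,0,0],[0.0038,-0.0381,0,0],[0.0038,-0.0381,0,0],[0.0038,-0.0381,0,0]]'
python3 -m handwheel '[[0,0,0,-6.43],[0,0,0,-6.43],[0,0,0,-6.44],[0,0,0,0],[0,0,0,0]]'
python3 -c "
from h import *
plan(T(-85,-48),2,7.4);snap('top','t1.png');snap('side','s1.png')
im=cv2.imread('pics/t1.png');cv2.imwrite('pics/c1.png',cv2.resize(im[110:230,220:380],None,fx=3,fy=3))
im=cv2.imread('pics/s1.png');cv2.imwrite('pics/c2.png',cv2.resize(im[120:300,250:490],None,fx=3,fy=3))"
```

```text
time: 4.1
tool_pos: [574.2, 98.0, 41.6]
tcp_rot: [180.0, 0.1, -11.9]
ft_force: [0.8, 0.0, -3.1]
finger_gap: 46.6
grip_force: 32.8
time: 4.6
tool_pos: [574.1, 96.4, 42.1]
tcp_rot: [-180.0, 0.1, 7.2]
ft_force: [-0.3, -0.3, -3.4]
finger_gap: 46.8
grip_force: 33.0
t 4.6 at [574.1  96.4  42.1] [-1.8e+02  1.0e-01  7.2e+00] tool dx,dy,dz mm [-0.1  0.5 40.1] turn -0.19 F [-0.3 -0.3 -3.4] gap 46.8 trimframe [-84.9 -47.5]
```

View pics/c2.png

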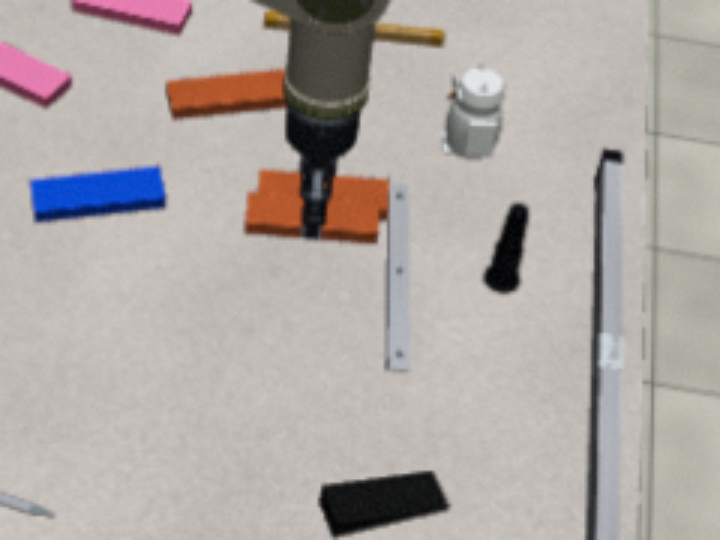

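The side crop shows the held tile (about (313,217)) parallel to the glued one, its end some 10 mm short of the trim, and clear of everything else. I lower it and feel for the trim.

```bash
python3 -m handwheel '[[0,0,0.018,0],[0,0,0.014,0],[0,0,0.004,0],[0,0,0,0],[0,0,0,0]]' >/dev/null
python3 chk.py 4 && python3 -m handwheel '[[0.002,0,0,0],[0.002,0,0,0],[0,0,0,0]]' >/dev/null && python3 chk.py 4 && python3 -m handwheel '[[0.001,0,0,0],[0.001,0,0,0],[0,0,0,0]]' >/dev/null && python3 chk.py 4 && python3 -m handwheel '[[0.001,0,0,0],[0.001,0,0,0],[0,0,0,0]]' >/dev/null && python3 chk.py 4 && python3 -m handwheel '[[0.001,0,0,0],[0.001,0,0,0],[0,0,0,0]]' >/dev/null && python3 chk.py 4 && python3 -m handwheel '[[0.001,0,0,0],[0.001,0,0,0],[0,0,0,0]]' >/dev/null && python3 chk.py 4
```

```text
t5.2 trim [-84.  -47.5] z7.6 yaw7.38 F along trim x,y,z [ 0.8  0.1 -2.1] gap46.5 grip33False
```

```bash
sed -i 's/sys.exit(\(.*\))$/sys.exit(int(\1))/' chk.py; tail -1 chk.py
python3 -m handwheel '[[0.002,0,0.002,0],[0.002,0,0.0005,0],[0,0,0,0]]' >/dev/null && python3 chk.py 4 && python3 -m handwheel '[[0.001,0,0,0],[0.001,0,0,0],[0,0,0,0]]' >/dev/null && python3 chk.py 4 && python3 -m handwheel '[[0.001,0,0,0],[0.001,0,0,0],[0,0,0,0]]' >/dev/null && python3 chk.py 4 && python3 -m handwheel '[[0.001,0,0,0],[0.001,0,0,0],[0,0,0,0]]' >/dev/null && python3 chk.py 4 && python3 -m handwheel '[[0.001,0,0,0],[0.001,0,0,0],[0,0,0,0]]' >/dev/null && python3 chk.py 4
```

```text
sys.exit(int(np.hypot(*f[:2])>l))
t5.5 trim [-79.5 -47.5] z5.2 yaw7.39 F along trim x,y,z [ 0.5 -0.6 -1.6] gap46.7 grip33
t5.8 trim [-78.  -47.4] z4.9 yaw7.39 F along trim x,y,z [ 0.2  0.  -2.3] gap46.7 grip33
t6.1 trim [-76.  -47.4] z4.8 yaw7.40 F along trim x,y,z [-0.  -1.  -3.3] gap46.7 grip33
t6.4 trim [-74.  -47.4] z4.8 yaw7.40 F along trim x,y,z [-0.2  0.6 -2.6] gap46.8 grip33
t6.7 trim [-72.  -47.4] z4.8 yaw7.40 F along trim x,y,z [ 0.3 -0.3 -2.5] gap46.6 grip33
```

```bash
python3 -m handwheel '[[0.001,0,0,0],[0.001,0,0,0],[0,0,0,0]]' >/dev/null && python3 chk.py 3 && python3 -m handwheel '[[0.001,0,0,0],[0.0005,0,0,0],[0,0,0,0]]' >/dev/null && python3 chk.py 3 && python3 -m handwheel '[[0.001,0,0,0],[0.0005,0,0,0],[0,0,0,0]]' >/dev/null && python3 chk.py 3 && python3 -m handwheel '[[0.001,0,0,0],[0.0005,0,0,0],[0,0,0,0]]' >/dev/null && python3 chk.py 3 && python3 -m handwheel '[[0.001,0,0,0],[0.0005,0,0,0],[0,0,0,0]]' >/dev/null && python3 chk.py 3
```

```text
t7.0 trim [-70.1 -47.4] z4.8 yaw7.40 F along trim x,y,z [ 0.1 -0.5 -2.4] gap46.9 grip33
t7.3 trim [-70.  -47.4] z4.3 yaw7.39 F along trim x,y,z [-6.6 -0.7  1.2] gap46.8 grip33
```

```bash
python3 -m handwheel '[[-0.0003,0,0.0005,0],[0,0,0,0],[0,0,0,0],[0,0,0,0],[0,0,0,0]]' 0.056 
python3 -m handwheel '[[0,0,-0.02,0],[0,0,-0.02,0],[0,0,0,0]]' >/dev/null
python3 -m handwheel '[[-0.005,0.026,0,0],[0,0.026,0,0],[0,0,0,0],[0,0,0,0],[0,0,0,0],[0,0,0,0]]' 0
python3 chk.py; python3 -c "
from h import *
im=snap('top','t2.png');[print(t,inv(t[1:3])) for t in tiles(im)]"
```

```text
time: 7.8
tool_pos: [590.2, 98.5, 4.5]
tcp_rot: [-180.0, -0.0, 7.4]
ft_force: [-0.1, -0.1, 0.2]
finger_gap: 56.3
grip_force: 0.0
time: 8.7
tool_pos: [591.4, 47.1, 44.0]
tcp_rot: [-180.0, 0.0, 7.4]
ft_force: [-0.7, -0.5, -0.1]
finger_gap: -0.2
grip_force: 0.0
t8.7 trim [-74.1 -98.6] z44.0 yaw7.44 F along trim x,y,z [-0.7 -0.4 -0.1] gap-0.2 grip0
(array([230., 217.]), 435.7, 315.3, 141.4, 43.8, 22.7) [-194.   187.5]
(array([433., 208.]), 471.6, -381.8, 143.3, 40.2, -4.0) [-248.1 -508.4]
(array([272., 176.]), 574.8, 169.5, 140.4, 41.3, 7.3) [-74.8  25. ]
(array([445., 140.]), 703.7, -424.5, 76.2, 73.4, -89.7) [ -23.5 -580.7]
```

```bash
python3 -m handwheel '[[0,0,0.02,0],[0,0,0.018,0],[0,0,0,0],[0,0,0,0]]' >/dev/null; python3 chk.py 2 && python3 -m handwheel '[[0,-0.003,0,0],[0,-0.003,0,0],[0,-0.002,0,0],[0,0,0,0]]' >/dev/null && python3 chk.py 2 && python3 -m handwheel '[[0,-0.002,0,0],[0,-0.002,0,0],[0,0,0,0]]' >/dev/null && python3 chk.py 1.5 && python3 -m handwheel '[[0,-0.002,0,0],[0,-0.002,0,0]]' >/dev/null && python3 chk.py 4 && python3 -m handwheel '[[0,-0.002,0,0],[0,-0.002,0,0]]' >/dev/null && python3 chk.py 4 && python3 -m handwheel '[[0,-0.002,0,0],[0,-0.002,0,0]]' >/dev/null && python3 chk.py 4 && python3 -m handwheel '[[0,-0.002,0,0],[0,-0.002,0,0]]' >/dev/null && python3 chk.py 4
```

```text
t9.2 trim [-74.4 -99. ] z6.1 yaw7.43 F along trim x,y,z [ 0.4  0.4 -0.5] gap0.2 grip0
t9.6 trim [-73.6 -91. ] z6.9 yaw7.42 F along trim x,y,z [-0.1 -1.  -0.7] gap0.4 grip0
t9.8 trim [-74.1 -87.2] z6.3 yaw7.41 F along trim x,y,z [ 0.5 -0.2 -0.5] gap0.1 grip0
t10.1 trim [-74.  -83.5] z6.3 yaw7.39 F along trim x,y,z [-0.2 -1.7 -0.2] gap-0.0 grip1
t10.2 trim [-74.1 -79.5] z6.2 yaw7.39 F along trim x,y,z [-0.7 -1.2  0.8] gap0.1 grip1
t10.4 trim [-74.1 -75.4] z6.2 yaw7.39 F along trim x,y,z [-0.3 -2.3 -0.4] gap-0.5 grip1
t10.7 trim [-74.1 -71.3] z6.3 yaw7.40 F along trim x,y,z [-0.3 -2.7  0.3] gap-0.1 grip1
```

```bash
python3 -m handwheel '[[0,-0.002,0,0],[0,-0.002,0,0]]' >/dev/null && python3 chk.py 4.5 && python3 -m handwheel '[[0,-0.001,0,0],[0,-0.001,0,0]]' >/dev/null && python3 chk.py 4.5 && python3 -m handwheel '[[0,-0.001,0,0],[0,-0.001,0,0]]' >/dev/null && python3 chk.py 4.5 && python3 -m handwheel '[[0,-0.001,0,0],[0,-0.001,0,0]]' >/dev/null && python3 chk.py 4.5 && python3 -m handwheel '[[0,-0.001,0,0],[0,0,0,0]]' >/dev/null && python3 chk.py 4.5 && python3 -m handwheel '[[0,-0.001,0,0],[0,0,0,0]]' >/dev/null && python3 chk.py 4.5 && python3 -m handwheel '[[0,-0.001,0,0],[0,0,0,0]]' >/dev/null && python3 chk.py 4.5 && python3 -m handwheel '[[0,-0.001,0,0],[0,0,0,0]]' >/dev/null && python3 chk.py 4.5
```

```text
t10.8 trim [-74.  -67.3] z6.3 yaw7.40 F along trim x,y,z [-1.4 -1.6 -0.5] gap-0.6 grip1
t11.1 trim [-74.  -65.3] z6.3 yaw7.40 F along trim x,y,z [-2.2 -2.2 -0. ] gap-0.1 grip1
t11.2 trim [-74.  -63.4] z6.3 yaw7.39 F along trim x,y,z [-1.9 -2.4 -0.1] gap0.0 grip1
t11.4 trim [-74.1 -61.4] z6.2 yaw7.39 F along trim x,y,z [-1.1 -3.1 -0.5] gap-0.0 grip1
t11.7 trim [-74.  -60.2] z6.3 yaw7.40 F along trim x,y,z [-1.2 -1.3 -0.4] gap-0.1 grip1
t11.8 trim [-73.9 -59.2] z6.3 yaw7.40 F along trim x,y,z [-0.2 -1.4 -0.9] gap-0.4 grip1
t12.1 trim [-73.8 -59. ] z6.3 yaw7.39 F along trim x,y,z [-0.8 -5.2 -0.9] gap0.0 grip2
```

```bash
python3 -m handwheel '[[0,-0.0004,0,0],[0,0,0,0]]' >/dev/null; python3 chk.py
python3 -m handwheel '[[0,0.003,0,0],[0,0,-0.02,0],[0,0,-0.02,0],[-0.035,-0.0128,0,0],[-0.035,-0.0128,0,0],[-0.036,-0.0128,0,0],[0,0,0.019,0],[0,0,0.019,0],[0,0,0,0],[0,0,0,0]]' >/dev/null
python3 chk.py 2; python3 -c "
from h import *
im=snap('top','t3.png');[print(t,inv(t[1:3])) for t in tiles(im)]
cv2.imwrite('pics/c3.png',cv2.resize(im[130:230,230:350,::-1],None,fx=5,fy=5))"
python3 -m handwheel '[[0.005,0,0,0],[0.004,0,0,0],[0,0,0,0]]' >/dev/null;python3 chk.py 2 &&  python3 -m handwheel '[[0.002,0,0,0],[0.002,0,0,0],[0,0,0,0]]' >/dev/null;python3 chk.py 2
```

```text
t12.2 trim [-73.8 -59. ] z6.4 yaw7.39 F along trim x,y,z [-0.2 -6.4 -1.3] gap0.2 grip3
t13.2 trim [-180.   -22.4] z8.5 yaw7.40 F along trim x,y,z [ 0.1 -0.3  0.6] gap-0.3 grip0
(array([230., 217.]), 435.5, 315.1, 140.8, 44.3, 22.4) [-194.2  187.3]
(array([433., 208.]), 471.5, -382.0, 143.6, 40.5, -4.1) [-248.3 -508.6]
(array([279., 168.]), 603.3, 149.8, 88.8, 87.9, 7.5) [-49.1   1.8]
(array([445., 141.]), 703.7, -424.6, 76.2, 73.4, -89.7) [ -23.5 -580.8]
t13.6 trim [-169.5  -22.7] z9.1 yaw7.39 F along trim x,y,z [ 0.  -0.4 -0.4] gap-0.0 grip0
t13.9 trim [-166.7  -22.6] z8.3 yaw7.39 F along trim x,y,z [ 0.1 -0.3 -0.4] gap0.2 grip0
```

View pics/c3.png

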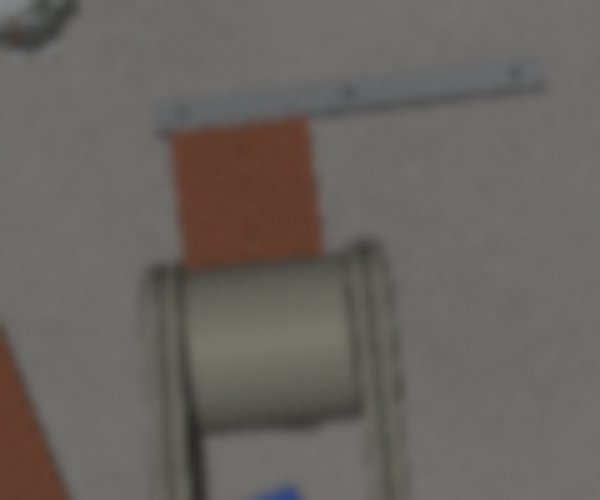

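The picture shows the tile flush beside the glued one and up against the trim (joint at (245,122)). One gentle end push to make sure.

```bash
python3 -m handwheel '[[0.002,0,0,0],[0.0015,0,0,0],[0,0,0,0]]' >/dev/null;python3 chk.py 3 &&  python3 -m handwheel '[[0.001,0,0,0],[0.001,0,0,0],[0,0,0,0]]' >/dev/null && python3 chk.py 3 &&  python3 -m handwheel '[[0.001,0,0,0],[0,0,0,0]]' >/dev/null && python3 chk.py 3.5&&  python3 -m handwheel '[[0.001,0,0,0],[0,0,0,0]]' >/dev/null && python3 chk.py 3.5&&  python3 -m handwheel '[[0.001,0,0,0],[0,0,0,0]]' >/dev/null && python3 chk.py 3.5&&  python3 -m handwheel '[[0.001,0,0,0],[0,0,0,0]]' >/dev/null && python3 chk.py 3.5
```

```text
t14.2 trim [-163.2  -22.6] z8.3 yaw7.39 F along trim x,y,z [ 0.2  0.3 -0.1] gap-0.3 grip0
t14.5 trim [-161.3  -22.6] z8.4 yaw7.40 F along trim x,y,z [-0.   0.3 -0.4] gap0.1 grip0
t14.7 trim [-160.4  -22.6] z8.3 yaw7.40 F along trim x,y,z [-0.1 -0.3  1. ] gap-0.1 grip0
t14.9 trim [-159.4  -22.6] z8.3 yaw7.40 F along trim x,y,z [-0.  -0.3  0.5] gap0.1 grip0
t15.1 trim [-158.3  -22.7] z8.3 yaw7.40 F along trim x,y,z [ 0.5 -0.5 -0.1] gap-0.0 grip0
t15.3 trim [-157.3  -22.6] z8.3 yaw7.40 F along trim x,y,z [0.5 0.2 0.9] gap0.0 grip0
```

```bash
python3 -m handwheel '[[0.001,0,0,0],[0,0,0,0]]' >/dev/null && python3 chk.py 3.5&&  python3 -m handwheel '[[0.001,0,0,0],[0,0,0,0]]' >/dev/null && python3 chk.py 3.5&&  python3 -m handwheel '[[0.001,0,0,0],[0,0,0,0]]' >/dev/null && python3 chk.py 3.5&&  python3 -m handwheel '[[0.001,0,0,0],[0,0,0,0]]' >/dev/null && python3 chk.py 3.5&&  python3 -m handwheel '[[0.001,0,0,0],[0,0,0,0]]' >/dev/null && python3 chk.py 3.5&&  python3 -m handwheel '[[0.001,0,0,0],[0,0,0,0]]' >/dev/null && python3 chk.py 3.5&&  python3 -m handwheel '[[0.001,0,0,0],[0,0,0,0]]' >/dev/null && python3 chk.py 3.5
```

```text
t15.5 trim [-156.3  -22.6] z8.3 yaw7.40 F along trim x,y,z [-0.2  0.5 -0.3] gap0.3 grip0
t15.7 trim [-155.4  -22.7] z8.3 yaw7.40 F along trim x,y,z [-0.5  0.   0.2] gap-0.3 grip0
t15.9 trim [-154.3  -22.6] z8.4 yaw7.40 F along trim x,y,z [ 0.4  0.8 -0.2] gap0.2 grip0
t16.1 trim [-153.5  -22.6] z8.2 yaw7.40 F along trim x,y,z [-0.6  0.   1.1] gap-0.1 grip0
t16.3 trim [-153.5  -22.6] z8.0 yaw7.40 F along trim x,y,z [-5.5 -0.2  4.2] gap-0.1 grip3
```

```bash
python3 -m handwheel '[[-0.004,0,0,0],[0,0,-0.03,0],[0,0,-0.03,0],[0,0,0,3.8],[0,0,0,7.6]]' >/dev/null
python3 -c "
from h import *
plan((472,-382),4,-4.0)"
```

```text
t 16.8 at [501.3 112.   70. ] [-180.    -0.2   -4.2] tool dx,dy,dz mm [  6.7 494.8  66. ] turn -0.17 F [ 0.2  0.2 -0.9] gap -0.1 trimframe [-155.1  -22.6]
```

```bash
python3 -m handwheel '[[0.0007,0.0495,0,0],[0.0007,0.0495,0,0],[0.0007,0.0495,0,0],[0.0007,0.0495,0,0],[0.0007,0.0495,0,0],[0.0007,0.0495,0,0],[0.0007,0.0495,0,0],[0.0007,0.0495,0,0],[0.0007,0.0495,0,0],[0.0007,0.0495,0,0]]' 0.08 >/dev/null
python3 -m handwheel '[[0,0,0,0],[0,0,0,0],[0,0,0,0]]' >/dev/null
python3 -c "
from h import *
plan((472,-382),4,-4.0)"
```

```text
t 18.1 at [ 472.3 -381.5   67.9] [-180.    0.   -4.] tool dx,dy,dz mm [-0.2  0.5 63.9] turn 0.01 F [0.4 1.  0.6] gap 80.1 trimframe [-247.4 -508.3]
```

```bash
python3 -m handwheel '[[0,0,0.025,0],[0,0,0.025,0],[0,0,0.0115,0],[0,0,0.0025,0],[0,0,0,0]]'|grep pos
python3 -m handwheel '[[0,0,0,0],[0,0,0,0],[0,0,0,0],[0,0,0,0],[0,0,0,0],[0,0,0,0]]' 0.03 30 >/dev/null
python3 chk.py
python3 -m handwheel '[[0,0,-0.02,0],[0,0,-0.02,0],[0,0,0,-5.7],[0,0,0,-5.7],[0,0,0,0]]' >/dev/null
python3 -c "
from h import *
plan(T(-84,-97),4,7.4)"
```

```text
tool_pos: [472.6, -381.8, 4.5]
t19.2 trim [-246.8 -510.2] z5.8 yaw-4.01 F along trim x,y,z [-1.3  0.7  6.4] gap45.4 grip32
t 19.7 at [ 472.1 -382.4   44.2] [-180.     0.     7.5] tool dx,dy,dz mm [ 164.3 -411.9   40.2] turn 0.08 F [-0.1 -0.3 -2.6] gap 45.3 trimframe [-247.7 -509.1]
```

```bash
python3 -m handwheel '[[0.0164,-0.0412,0,0],[0.0164,-0.0412,0,0],[0.0164,-0.0412,0,0],[0.0164,-0.0412,0,0],[0.0164,-0.0412,0,0],[0.0164,-0.0412,0,0],[0.0164,-0.0412,0,0],[0.0164,-0.0412,0,0],[0.0164,-0.0412,0,0],[0.0164,-0.0412,0,0]]' >/dev/null
python3 -m handwheel '[[0,0,0.01,0],[0,0,0.01,0],[0,0,0,0],[0,0,0,0]]' >/dev/null; python3 chk.py; python3 -c "
from h import *
im=snap('side','s4.png')
cv2.imwrite('pics/c4.png',cv2.resize(im[120:300,250:490,::-1],None,fx=3,fy=3))"
```

```text
t21.1 trim [-84.6 -98.4] z23.4 yaw7.26 F along trim x,y,z [ 0.5  0.3 -2.1] gap45.4 grip32
```

View pics/c4.png

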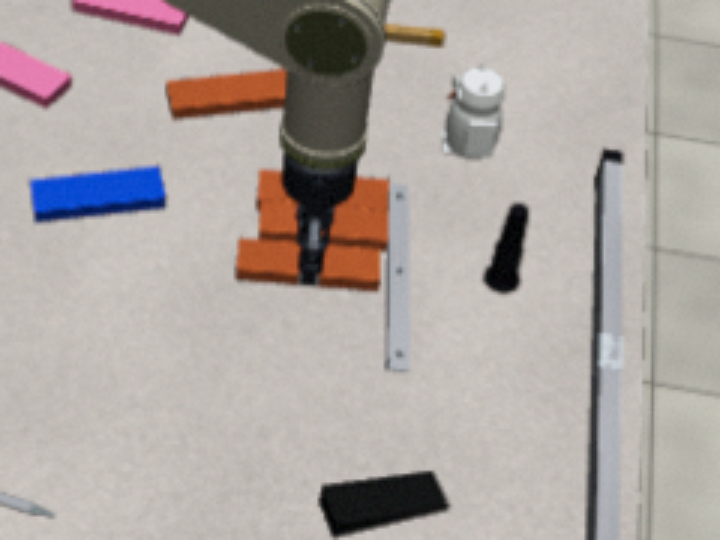

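The held second tile is parallel with its end about 10 mm from the trim ((380,268) against (387,268) in the crop), with a gap to tile B.

```bash
python3 -m handwheel '[[0,0,0.01,0],[0,0,0.007,0],[0,0,0,0],[0,0,0,0]]' >/dev/null; python3 chk.py 3
python3 -m handwheel '[[0.001,0,0,0],[0.001,0,0,0],[0,0,0,0]]' >/dev/null && python3 chk.py 3 && python3 -m handwheel '[[0.001,0,0,0],[0.001,0,0,0],[0,0,0,0]]' >/dev/null && python3 chk.py 3 && python3 -m handwheel '[[0.001,0,0,0],[0.001,0,0,0],[0,0,0,0]]' >/dev/null && python3 chk.py 3 && python3 -m handwheel '[[0.001,0,0,0],[0.001,0,0,0],[0,0,0,0]]' >/dev/null && python3 chk.py 3 && python3 -m handwheel '[[0.001,0,0,0],[0.001,0,0,0],[0,0,0,0]]' >/dev/null && python3 chk.py 3 && python3 -m handwheel '[[0.001,0,0,0],[0.001,0,0,0],[0,0,0,0]]' >/dev/null && python3 chk.py 3 && python3 -m handwheel '[[0.001,0,0,0],[0.001,0,0,0],[0,0,0,0]]' >/dev/null && python3 chk.py 3
```

```text
t21.6 trim [-83.8 -97.4] z6.9 yaw7.38 F along trim x,y,z [ 0.2  0.6 -2.3] gap44.9 grip32
t21.9 trim [-81.2 -97.2] z7.5 yaw7.40 F along trim x,y,z [-0.1 -0.9 -1.7] gap45.3 grip32
t22.1 trim [-79.3 -97.2] z7.4 yaw7.40 F along trim x,y,z [ 0.5 -0.6 -2.7] gap45.3 grip32
t22.4 trim [-77.3 -97.3] z7.3 yaw7.39 F along trim x,y,z [ 0.5 -0.6 -2.9] gap45.5 grip32
t22.8 trim [-75.3 -97.3] z7.3 yaw7.40 F along trim x,y,z [-0.2 -0.6 -2.2] gap45.2 grip32
t23.1 trim [-74.5 -97.2] z6.8 yaw7.40 F along trim x,y,z [-4.7  0.2 -0.7] gap45.3 grip32
```

```bash
python3 -m handwheel '[[-0.0003,0,0.0008,0],[0,0,0.0003,0],[0,0,0,0]]' >/dev/null; python3 chk.py
python3 -m handwheel '[[0,0,0,0],[0,0,0,0],[0,0,0,0],[0,0,-0.02,0],[0,0,-0.02,0],[0,0,0,0]]' 0.056 >/dev/null
python3 -m handwheel '[[-0.001,0.025,0,0],[0,0.025,0,0],[0,0,0,0],[0,0,0,0],[0,0,0,0],[0,0,0.02,0],[0,0,0.018,0],[0,0,0,0],[0,0,0,0]]' 0 >/dev/null
python3 chk.py
```

```text
t23.4 trim [-74.5 -97.2] z5.9 yaw7.40 F along trim x,y,z [-6.4  0.3  0.3] gap45.2 grip32
t24.9 trim [ -75.1 -146.5] z8.0 yaw7.45 F along trim x,y,z [ 1.3 -0.2  0.3] gap-0.6 grip0
```

```bash
python3 -m handwheel '[[0,-0.003,0,0],[0,-0.003,0,0],[0,-0.003,0,0],[0,-0.002,0,0]]' >/dev/null && python3 chk.py 4 && python3 -m handwheel '[[0,-0.002,0,0],[0,-0.002,0,0],[0,-0.002,0,0]]' >/dev/null && python3 chk.py 4.5 && python3 -m handwheel '[[0,-0.002,0,0],[0,-0.002,0,0],[0,-0.002,0,0]]' >/dev/null && python3 chk.py 4.5 && python3 -m handwheel '[[0,-0.002,0,0],[0,-0.002,0,0],[0,-0.002,0,0]]' >/dev/null && python3 chk.py 4.5 && python3 -m handwheel '[[0,-0.002,0,0],[0,-0.001,0,0],[0,-0.001,0,0]]' >/dev/null && python3 chk.py 4.5 && python3 -m handwheel '[[0,-0.001,0,0],[0,0,0,0]]' >/dev/null && python3 chk.py 4.5 && python3 -m handwheel '[[0,-0.001,0,0],[0,0,0,0]]' >/dev/null && python3 chk.py 4.5 && python3 -m handwheel '[[0,-0.001,0,0],[0,0,0,0]]' >/dev/null && python3 chk.py 4.5 && python3 -m handwheel '[[0,-0.001,0,0],[0,0,0,0]]' >/dev/null && python3 chk.py 4.5 && python3 -m handwheel '[[0,-0.001,0,0],[0,0,0,0]]' >/dev/null && python3 chk.py 4.5
```

```text
t25.2 trim [ -74.4 -135.9] z8.8 yaw7.41 F along trim x,y,z [-0.1 -0.   0. ] gap0.1 grip0
t25.6 trim [ -74.6 -130.4] z8.4 yaw7.39 F along trim x,y,z [-0.4 -2.8  1.8] gap-0.1 grip1
t25.9 trim [ -74.6 -124.2] z8.3 yaw7.39 F along trim x,y,z [-0.4 -2.7  0.4] gap0.3 grip1
t26.1 trim [ -74.7 -118.1] z8.3 yaw7.40 F along trim x,y,z [-0.5 -2.2  1.8] gap-0.1 grip1
t26.4 trim [ -74.7 -114.1] z8.2 yaw7.40 F along trim x,y,z [-0.6 -1.8  1.4] gap0.1 grip1
t26.6 trim [ -74.8 -113.1] z8.2 yaw7.40 F along trim x,y,z [-0.1 -1.7  2.1] gap0.0 grip1
t26.9 trim [ -74.8 -112.2] z8.2 yaw7.40 F along trim x,y,z [-0.1 -2.3  2. ] gap-0.2 grip1
t27.1 trim [ -74.9 -111.1] z8.1 yaw7.40 F along trim x,y,z [-0.3 -1.4  1.4] gap-0.2 grip1
t27.2 trim [ -74.9 -110.1] z8.1 yaw7.40 F along trim x,y,z [ 1.  -2.7  0.5] gap0.1 grip1
t27.4 trim [ -74.8 -109.1] z8.2 yaw7.40 F along trim x,y,z [ 0.8 -1.2  0.6] gap0.0 grip1
```

```bash
python3 -m handwheel '[[0,-0.001,0,0],[0,-0.001,0,0],[0,0,0,0]]' >/dev/null && python3 chk.py 4.5 && python3 -m handwheel '[[0,-0.001,0,0],[0,0,0,0]]' >/dev/null && python3 chk.py 4.5 && python3 -m handwheel '[[0,-0.001,0,0],[0,0,0,0]]' >/dev/null && python3 chk.py 4.5 && python3 -m handwheel '[[0,-0.001,0,0],[0,0,0,0]]' >/dev/null && python3 chk.py 4.5 && python3 -m handwheel '[[0,-0.001,0,0],[0,0,0,0]]' >/dev/null && python3 chk.py 4.5 && python3 -m handwheel '[[0,-0.001,0,0],[0,0,0,0]]' >/dev/null && python3 chk.py 4.5
```

```text
t27.8 trim [ -74.8 -107. ] z8.2 yaw7.40 F along trim x,y,z [-0.2 -1.1  0.3] gap-0.1 grip1
t27.9 trim [ -74.8 -106.1] z8.2 yaw7.40 F along trim x,y,z [ 0.3 -1.2  0.7] gap0.5 grip1
t28.1 trim [ -74.8 -105.1] z8.1 yaw7.40 F along trim x,y,z [ 0.2 -1.2  1.3] gap0.2 grip1
t28.4 trim [ -74.8 -104.9] z8.2 yaw7.39 F along trim x,y,z [-0.5 -4.8  0.7] gap0.1 grip2
```

```bash
python3 -m handwheel '[[0,-0.0004,0,0],[0,0,0,0]]' >/dev/null; python3 chk.py
python3 -m handwheel '[[0,0.003,0,0],[0,0,-0.02,0],[0,0,-0.018,0],[-0.033,-0.0128,0,0],[-0.033,-0.0128,0,0],[-0.032,-0.0128,0,0],[0,0,0.019,0],[0,0,0.019,0],[0,0,0,0],[0,0,0,0]]' >/dev/null
python3 chk.py 2 && python3 -m handwheel '[[0.003,0,0,0],[0.002,0,0,0],[0,0,0,0]]' >/dev/null;python3 chk.py 2 &&  python3 -m handwheel '[[0.001,0,0,0],[0.001,0,0,0],[0,0,0,0]]' >/dev/null && python3 chk.py 3.5  &&  python3 -m handwheel '[[0.001,0,0,0],[0.001,0,0,0],[0,0,0,0]]' >/dev/null && python3 chk.py 3.5 &&  python3 -m handwheel '[[0.001,0,0,0],[0.001,0,0,0],[0,0,0,0]]' >/dev/null && python3 chk.py 3.5 &&  python3 -m handwheel '[[0.001,0,0,0],[0.001,0,0,0],[0,0,0,0]]' >/dev/null && python3 chk.py 3.5
```

```text
t28.6 trim [ -74.8 -104.8] z8.2 yaw7.39 F along trim x,y,z [-0.5 -5.3  0.5] gap-0.1 grip3
t29.6 trim [-173.1  -68.2] z8.2 yaw7.40 F along trim x,y,z [ 0.3 -0.2  0.2] gap0.2 grip0
t29.9 trim [-166.6  -68.6] z9.1 yaw7.39 F along trim x,y,z [-0.2  0.5 -0.2] gap0.7 grip0
t30.1 trim [-165.6  -68.5] z8.3 yaw7.39 F along trim x,y,z [ 0.3 -0.6  0.3] gap0.1 grip0
t30.4 trim [-163.8  -68.4] z8.1 yaw7.39 F along trim x,y,z [ 0.4 -1.   0.1] gap0.0 grip0
t30.8 trim [-163.6  -68.4] z7.7 yaw7.40 F along trim x,y,z [-8.6  0.4  7.3] gap-0.0 grip4
```

```bash
python3 -m handwheel '[[-0.004,0,0,0],[0,0,-0.03,0],[0,0,-0.03,0],[0,0,0,-7.6],[0,0,0,-7.6],[0,0,0,0]]' 0.08 >/dev/null
python3 -c "
from h import *
plan((435.5,315.2),4,22.6)"
```

```text
t 31.4 at [497.   65.2  68.6] [ 1.80e+02 -1.00e-01  2.27e+01] tool dx,dy,dz mm [  39.9 -254.4   64.6] turn 0.12 F [ 0.7 -0.6  0.4] gap 79.8 trimframe [-165.4  -68.5]
```

```bash
python3 -m handwheel '[[0.0067,-0.0424,0,0],[0.0067,-0.0424,0,0],[0.0067,-0.0424,0,0],[0.0067,-0.0424,0,0],[0.0067,-0.0424,0,0],[0.0067,-0.0424,0,0],[0,0,0,0],[0,0,0,0]]' >/dev/null; python3 -c "
from h import *
plan((435.5,315.2),4,22.6)"
python3 -m handwheel '[[0,0,0.025,0],[0,0,0.025,0],[0,0,0.0115,0],[0,0,0.0025,0],[0,0,0,0]]'|grep pos
python3 -m handwheel '[[0,0,0,0],[0,0,0,0],[0,0,0,0],[0,0,0,0],[0,0,0,0],[0,0,0,0]]' 0.03 30 >/dev/null
python3 chk.py
python3 -m handwheel '[[0,0,-0.025,0],[0,0,-0.025,0],[0,0,0,7.6],[0,0,0,7.6],[0,0,0,0]]' >/dev/null
python3 -c "
from h import *
plan(T(-84,-143),4,7.4)"
```

```text
t 32.1 at [435.4 316.1  67.8] [180.    0.   22.6] tool dx,dy,dz mm [-0.2  0.9 63.8] turn -0.04 F [ 1.1 -0.4  0.1] gap 80.1 trimframe [-194.2  188.4]
tool_pos: [436.2, 314.8, 4.3]
t33.2 trim [-192.5  188.1] z5.7 yaw22.60 F along trim x,y,z [-0.5 -0.9  6.5] gap51.3 grip32
t 33.8 at [435.8 315.4  54.3] [180.   -0.    7.3] tool dx,dy,dz mm [110.5 330.4  50.3] turn -0.12 F [-0.7 -0.9 -2. ] gap 51.3 trimframe [-193.8  187.6]
```

```bash
python3 -m handwheel '[[0.011,0.033,0,0],[0.011,0.033,0,0],[0.011,0.033,0,0],[0.011,0.033,0,0],[0.011,0.033,0,0],[0.011,0.033,0,0],[0.011,0.033,0,0],[0.011,0.033,0,0],[0.011,0.033,0,0],[0.011,0.033,0,0]]' >/dev/null
python3 -m handwheel '[[0,0,0.014,0],[0,0,0.014,0],[0,0,0,0],[0,0,0,0]]' >/dev/null; python3 chk.py; python3 -c "
from h import *
im=snap('side','s5.png')
cv2.imwrite('pics/c5.png',cv2.resize(im[120:300,250:490,::-1],None,fx=3,fy=3))"
```

```text
t35.1 trim [ -85.1 -141.1] z24.9 yaw7.53 F along trim x,y,z [ 0.4  0.1 -2.3] gap51.0 grip34
```

View pics/c5.png

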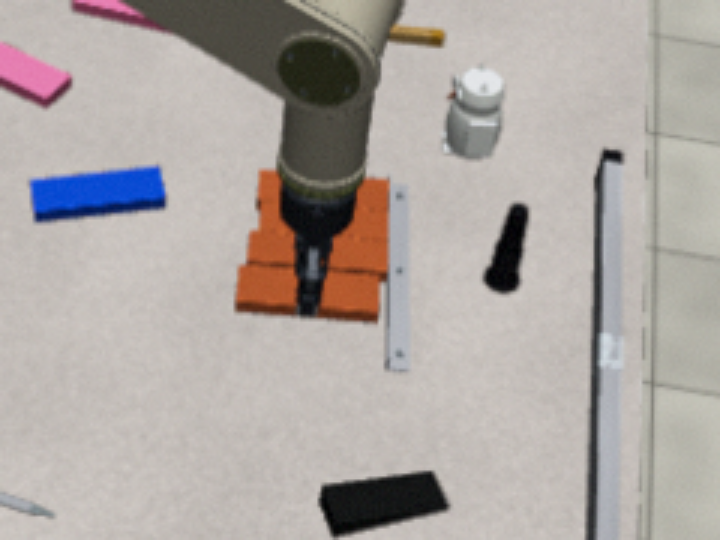

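The third tile is held parallel with its end at (380,300), about 10 mm short of the trim. The first two sit tight against it. I shift 2 mm outward, lower and feel.

```bash
python3 -m handwheel '[[0,0.002,0.01,0],[0,0,0.0075,0],[0,0,0,0],[0,0,0,0]]' >/dev/null; python3 chk.py 3
python3 -m handwheel '[[0.001,0,0,0],[0.001,0,0,0],[0,0,0,0]]' >/dev/null && python3 chk.py 3 && python3 -m handwheel '[[0.001,0,0,0],[0.001,0,0,0],[0,0,0,0]]' >/dev/null && python3 chk.py 3 && python3 -m handwheel '[[0.001,0,0,0],[0.001,0,0,0],[0,0,0,0]]' >/dev/null && python3 chk.py 3 && python3 -m handwheel '[[0.001,0,0,0],[0.001,0,0,0],[0,0,0,0]]' >/dev/null && python3 chk.py 3 && python3 -m handwheel '[[0.001,0,0,0],[0.001,0,0,0],[0,0,0,0]]' >/dev/null && python3 chk.py 3 && python3 -m handwheel '[[0.001,0,0,0],[0.001,0,0,0],[0,0,0,0]]' >/dev/null && python3 chk.py 3 && python3 -m handwheel '[[0.001,0,0,0],[0.001,0,0,0],[0,0,0,0]]' >/dev/null && python3 chk.py 3
```

```text
t35.6 trim [ -84.1 -144.2] z8.2 yaw7.41 F along trim x,y,z [-0.7  0.2 -2.1] gap50.9 grip33
t35.9 trim [ -81.2 -144.5] z9.1 yaw7.40 F along trim x,y,z [ 0.6 -0.1 -3.3] gap50.9 grip34
t36.2 trim [ -79.5 -144.4] z8.8 yaw7.40 F along trim x,y,z [-0.5  0.5 -3.1] gap50.9 grip34
t36.5 trim [ -77.5 -144.4] z8.7 yaw7.40 F along trim x,y,z [-0.1  0.4 -2.8] gap51.1 grip34
t36.8 trim [ -75.5 -144.4] z8.7 yaw7.40 F along trim x,y,z [ 0.1  0.4 -3. ] gap50.7 grip34
t37.1 trim [ -73.8 -144.4] z8.5 yaw7.40 F along trim x,y,z [-1.2 -0.8 -3. ] gap50.7 grip34
t37.4 trim [ -73.9 -144.3] z7.8 yaw7.39 F along trim x,y,z [-9.9 -0.1  1.7] gap51.1 grip34
```

```bash
python3 -m handwheel '[[-0.0015,0,0,0],[0,0,0.0015,0],[0,0,0.001,0],[0,0,0,0]]' >/dev/null; python3 chk.py
python3 -m handwheel '[[0,0,0,0],[0,0,0,0],[0,0,0,0],[0,0,-0.02,0],[0,0,-0.02,0],[0,0,0,0]]' 0.060 >/dev/null
python3 -m handwheel '[[-0.001,0.027,0,0],[0,0.026,0,0],[0,0,0,0],[0,0,0,0],[0,0,0,0],[0,0,0.02,0],[0,0,0.018,0],[0,0,0,0],[0,0,0,0]]' 0 >/dev/null
python3 chk.py 3 && python3 -m handwheel '[[0,-0.003,0,0],[0,-0.003,0,0],[0,-0.003,0,0],[0,-0.002,0,0]]' >/dev/null && python3 chk.py 4 && python3 -m handwheel '[[0,-0.002,0,0],[0,-0.002,0,0],[0,-0.002,0,0]]' >/dev/null && python3 chk.py 4.5 && python3 -m handwheel '[[0,-0.002,0,0],[0,-0.002,0,0],[0,-0.002,0,0]]' >/dev/null && python3 chk.py 4.5
```

```text
t37.8 trim [ -73.8 -144.3] z5.8 yaw7.39 F along trim x,y,z [-4.2 -0.2 -0.8] gap50.9 grip34
t39.3 trim [ -74.6 -196.5] z7.9 yaw7.45 F along trim x,y,z [-0.2  0.3 -0.4] gap-0.4 grip0
t39.7 trim [ -73.8 -186.1] z8.8 yaw7.41 F along trim x,y,z [-0.9 -0.2  0.2] gap0.0 grip0
t40.0 trim [ -74.  -180.6] z8.4 yaw7.39 F along trim x,y,z [ 0.2 -1.4  0.6] gap0.0 grip1
t40.3 trim [ -74.  -174.4] z8.3 yaw7.39 F along trim x,y,z [-0.2 -2.1  1.6] gap-0.0 grip1
```

Contact expected near −105−51.5 ≈ −156.

```bash
python3 -m handwheel '[[0,-0.002,0,0],[0,-0.002,0,0],[0,-0.002,0,0]]' >/dev/null && python3 chk.py 4.5 && python3 -m handwheel '[[0,-0.002,0,0],[0,-0.002,0,0],[0,-0.001,0,0]]' >/dev/null && python3 chk.py 4.5 && python3 -m handwheel '[[0,-0.001,0,0],[0,-0.001,0,0],[0,0,0,0]]' >/dev/null && python3 chk.py 4.5 && python3 -m handwheel '[[0,-0.001,0,0],[0,-0.001,0,0],[0,0,0,0]]' >/dev/null && python3 chk.py 4.5 && python3 -m handwheel '[[0,-0.001,0,0],[0,0,0,0]]' >/dev/null && python3 chk.py 4.5 && python3 -m handwheel '[[0,-0.001,0,0],[0,0,0,0]]' >/dev/null && python3 chk.py 4.5 && python3 -m handwheel '[[0,-0.001,0,0],[0,0,0,0]]' >/dev/null && python3 chk.py 4.5 && python3 -m handwheel '[[0,-0.001,0,0],[0,0,0,0]]' >/dev/null && python3 chk.py 4.5 && python3 -m handwheel '[[0,-0.001,0,0],[0,0,0,0]]' >/dev/null && python3 chk.py 4.5
```

```text
t40.6 trim [ -74.1 -168.3] z8.3 yaw7.40 F along trim x,y,z [-0.5 -2.5  1.7] gap0.2 grip1
t40.9 trim [ -74.1 -163.2] z8.2 yaw7.41 F along trim x,y,z [-0.5 -3.4  2.6] gap-0.4 grip1
t41.2 trim [ -74.2 -161.2] z8.2 yaw7.40 F along trim x,y,z [ 0.6 -1.7  1.3] gap-0.0 grip1
t41.5 trim [ -74.2 -159.3] z8.1 yaw7.40 F along trim x,y,z [ 0.  -1.7  2.5] gap0.3 grip1
t41.7 trim [ -74.3 -158.3] z8.1 yaw7.40 F along trim x,y,z [ 0.2 -2.7  1.2] gap0.2 grip1
t41.9 trim [ -74.2 -157.3] z8.1 yaw7.40 F along trim x,y,z [ 0.4 -1.5  1.4] gap-0.1 grip1
t42.1 trim [ -74.2 -156.9] z8.2 yaw7.39 F along trim x,y,z [ 0.2 -4.6  0.2] gap-0.2 grip2
```

```bash
python3 -m handwheel '[[0,-0.0005,0,0],[0,0,0,0]]' >/dev/null; python3 chk.py
python3 -m handwheel '[[0,0.003,0,0],[0,0,-0.02,0],[0,0,-0.018,0],[-0.033,-0.0133,0,0],[-0.033,-0.0133,0,0],[-0.032,-0.0133,0,0],[0,0,0.019,0],[0,0,0.019,0],[0,0,0,0],[0,0,0,0]]' >/dev/null
python3 chk.py 2 && python3 -m handwheel '[[0.003,0,0,0],[0.002,0,0,0],[0,0,0,0]]' >/dev/null;python3 chk.py 2 &&  python3 -m handwheel '[[0.001,0,0,0],[0.001,0,0,0],[0,0,0,0]]' >/dev/null && python3 chk.py 3.5  &&  python3 -m handwheel '[[0.001,0,0,0],[0.001,0,0,0],[0,0,0,0]]' >/dev/null && python3 chk.py 3.5 &&  python3 -m handwheel '[[0.001,0,0,0],[0.001,0,0,0],[0,0,0,0]]' >/dev/null && python3 chk.py 3.5 &&  python3 -m handwheel '[[0.001,0,0,0],[0,0,0,0]]' >/dev/null && python3 chk.py 3.5&&  python3 -m handwheel '[[0.001,0,0,0],[0,0,0,0]]' >/dev/null && python3 chk.py 3.5&&  python3 -m handwheel '[[0.001,0,0,0],[0,0,0,0]]' >/dev/null && python3 chk.py 3.5&&  python3 -m handwheel '[[0.001,0,0,0],[0,0,0,0]]' >/dev/null && python3 chk.py 3.5
```

```text
t42.3 trim [ -74.1 -156.8] z8.2 yaw7.39 F along trim x,y,z [-0.3 -6.1  0.6] gap0.3 grip3
t43.3 trim [-172.6 -118.7] z8.1 yaw7.40 F along trim x,y,z [-0.3  1.   0.8] gap0.2 grip0
t43.6 trim [-166.  -119.2] z9.0 yaw7.39 F along trim x,y,z [-0.1  0.2 -0.3] gap-0.1 grip0
t43.9 trim [-165.  -119.1] z8.3 yaw7.39 F along trim x,y,z [-0.4 -0.1  0.1] gap0.2 grip0
t44.2 trim [-163. -119.] z8.2 yaw7.40 F along trim x,y,z [ 0.3  0.2 -0.1] gap0.0 grip0
t44.5 trim [-161. -119.] z8.2 yaw7.40 F along trim x,y,z [-0.  -0.7 -0.7] gap-0.2 grip0
t44.7 trim [-160. -119.] z8.2 yaw7.40 F along trim x,y,z [-0.6 -0.6 -0. ] gap-0.0 grip0
t44.9 trim [-159.7 -119. ] z8.0 yaw7.40 F along trim x,y,z [-4.  -0.8  2. ] gap0.2 grip2
```

```bash
python3 -m handwheel '[[-0.004,0,0,0],[0,0,-0.04,0],[0,0,-0.04,0],[-0.02,0.04,-0.02,0],[-0.02,0.04,-0.02,0],[-0.02,0.04,0,0],[-0.02,0.04,0,0],[-0.02,0.04,0,0],[0,0.045,0,0],[0,0.045,0,0]]' >/dev/null
python3 -m handwheel '[[0,0.045,0,0],[0,0.045,0,0],[0,0,0,0]]' >/dev/null
python3 -c "
from h import *
im=snap('top','t6.png');s=snap('side','s6.png')
a=cv2.resize(im[130:230,230:350,::-1],(600,500),interpolation=cv2.INTER_CUBIC)
cv2.imwrite('pics/c6.png',cv2.convertScaleAbs(a,alpha=1.6))
cv2.imwrite('pics/c7.png',cv2.resize(s[150:260,300:480,::-1],None,fx=4.4,fy=4.4,interpolation=cv2.INTER_CUBIC))
print(r.sense()['time'])"
```

```text
46.3
```

View pics/c6.png

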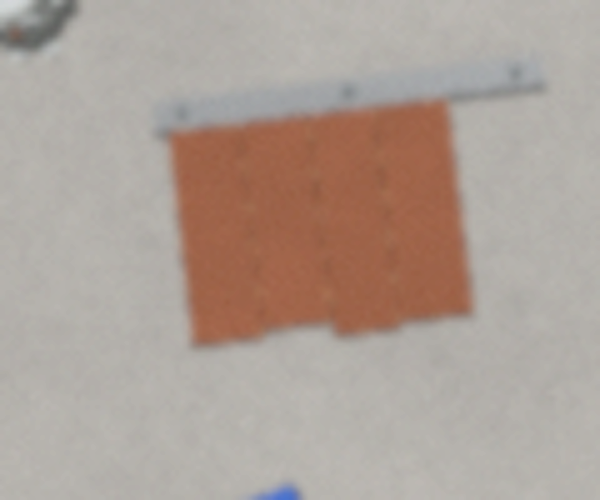

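View pics/c7.png

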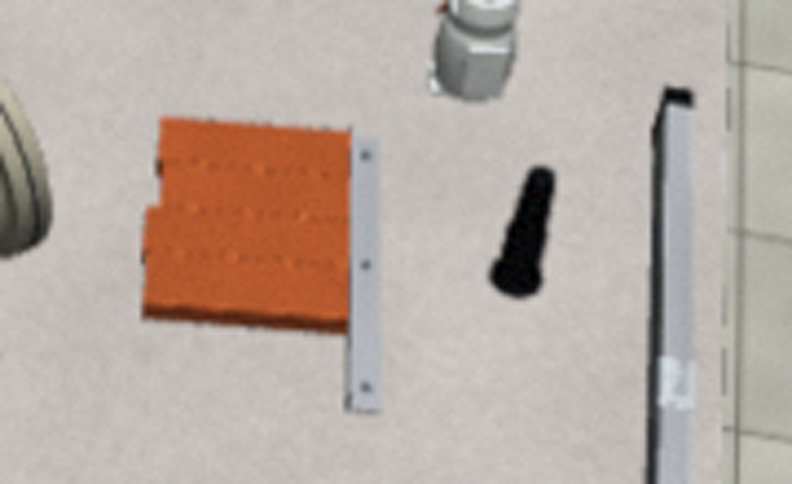

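Both views show one tight course. All the ends meet the trim (top edge (170,130)-(450,98)), the three joints are closed, and the bystanders are in place. Handing in.

```bash
python3 -c "
from bench import r
print(r.hand_in())"
```

```text
the job is handed in; nothing more can be done
None
```

I laid the three tiles as one straight, tight course against the trim and the glued tile and handed the job in at about 46 s; the measured contact force never passed 10 N, the last pictures showed no bystander moved, and the hand-in returned no verdict.

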